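Put the diamond cup wheel away and snap its cover on

ROBOT

A 6-joint arm with a two-finger parallel gripper is mounted at the origin on the work surface. World frame = base frame: x ahead of the robot, y to its left, z up, the work surface at z = 0. Lengths are in m, angles in rad, forces in N, time in s.
With the tool pointing down it reaches from about 0.35 to 0.875 m from the base axis. Payload 15.5 kg.
Tool frame: the origin (TCP) lies where the fingers leave the gripper's body, on its centre line; the fingertips stand 73 mm ahead of it and the grasp point (between the pads) lies 54 mm ahead of it; z points along the fingers, y is the direction in which the jaws open and shut (so a half turn about z gives the same grasp; the last joint's range is limited). The gripper opens to 85 mm and grips with 20 to 120 N. Pads are 22 mm wide; open, the fingers measure 114 mm over their backs; the gripper's body (76 mm by 85 mm) begins 54 mm behind the grasp point. The pads swing forward as they close: fully open they stand 13 mm farther back than shut.
Start: joints at [1.014, 0.494, 1.345, -0, 1.302, -0.096], TCP at [0.278, 0.56, 0.304] pointing down, gripper open.
Joint ranges: [-2.91, 2.91], [-0.82, 2.16], [0.22, 2.67], [-1.22, 4.37], [0.12, 2.79], [-3.08, 3.08]. Speed limits (rad/s): [1.89, 1.89, 2.57, 3.01, 3.01, 3.01].

INTERFACE

Orientations are given as a unit quaternion [x, y, z, w].
In Python, from workcell import ctrl gives the robot as it stands.
- The arm moves only by the tool send_rows, never from a script. Its argument "motion" is a list of rows, each an object with "linear": the shift along the tool's x, y, z in cm, a list of three; "roll": the turn about the tool's z in rad; "gripper": the closure, from -1 (fully open) to 1 (shut). A call has 1 to 10 rows; each row is the pose to reach, as a shift and turn from the pose measured when the call began, along the tool's axes at that moment; what a row does not reach only later rows make up. A row lasts 1/8 s, in which the tool goes at most 62.5 mm and 10.7 degrees, less where a joint would pass 70% of its speed; a pose out of reach is approached as far as the arm can. A call with a gripper value outside its range is refused whole. The fingers move at their own pace and stop on an object; the grip force is fixed at half the most. Time passes only in rows, so rows that repeat a pose let the fingers close. It gives the time, the measured TCP pose, the force and the opening at its end, in the units of the state.
- ctrl.read_state(): the state, without advancing time (a new reading comes with each control period).
- ctrl.snapshot(name): name is "scene" or "top" or "wrist"; returns the picture (480x640x3 uint8, blue, green, red); there is no depth.
- ctrl.camera_info(name): a dict with "K" (3x3 intrinsics, pixels), "eye" and "orientation" of the camera in the world. Camera axes: x right, y down, z forward; pixel columns grow to the right and rows downward; lengths in m; the calibration is good to about 2 mm. The wrist camera is an equidistant fisheye: a pixel r from the principal point sees the ray r / f radians off the axis. A picture is of the moment at which its call begins: read the wrist's pose just before it. camera_info takes no time and is no camera call; for the wrist camera it gives the pose at the moment of the call.
- ctrl.finish_job(): hands the job in, once; it reports no verdict.
The state is a dict: "t": time; "joint_positions": joint angles; "qd": joint speeds; "joint_efforts": joint torques, N m; "tcp_pos": TCP position; "tcp_rot": TCP orientation; "wrist_force": force on the tool from outside, world axes, zero at the start; "torque": the same for the moment, N m; "grip_width": opening from 0.0 (shut) to 1.0 (fully open).
Only numpy, scipy, OpenCV 4.12 (cv2) and the standard library are available. Lean on these libraries where they do the work, as an engineer would, in place of code of your own. Each camera call takes 0.05 s, during which the arm holds its last target. There are 200 camera calls.

TASK

Put the steel cup wheel onto the spindle of the storage dock, flat on the plate, and let go of it; then set the cover over it and press down until both spring clips snap over the cover's end ribs. Do not let go after the snap: finish with the gripper still on the cover, pressing it firmly down (about 10 to 15 newtons). Leave the mallet, the chisel and the marble offcut where they are.

Things in the scene. Friction and masses are not known exactly. Their poses are not given: they have to be found in the camera images.
- dock: Storage dock, screwed to the bench: black plate 150 (x) x 100 (y) x 12 mm, a spring clip near each x end. Origin: centre of its underside on the bench; z up, x along its length towards clip_a. Four locating studs stand on the plate at x = +-35.5, y = +-27.5 mm: 10 mm diameter, 21 mm tall, the last 6 mm tapered; they fit inside the cover's corners with 1.5 mm to spare on each side.
- spindle_tip (a point): Tip of the steel spindle at the dock's centre, 38 mm above the bench. The spindle is 18 mm in diameter and rises 26 mm from the plate: 20 mm cylindrical, then tapering to 8 mm. Its axis is the dock's z.
- wheel: Diamond cup wheel lying flat: steel ring, outer diameter 56 mm, bore 22 mm through, 20 mm tall, about 0.22 kg; ten dull grey segments on its upper face. Origin: centre of its underside, z up. Seated, its origin is 12 mm above the dock's origin.
- cover: Grey plastic cover standing the right way up on the bench: box open below, 92 (x) x 76 (y) mm, walls and roof 4 mm, roof top 34 mm above the rim, about 0.12 kg. Along each x end wall a round rib of radius 5 mm, centred on the outer face 7 mm above the rim. Origin: centre of the rim plane, z up. Goes on with its x along the dock's x, either way round. Home: origin 12 mm above the dock's.
- cover_grip (a point): On the cover: centre of its grip ridge, 48 mm above the rim. The ridge stands on the roof, 50 long (x) x 16 wide (y) x 28 mm tall (34 to 62 mm above the rim). 30 mm of flat roof lies on either side of it.
- clip_a (a joint): Outward travel in m of the spring clip at the dock's +x end: 0 at rest, at most 0.008; 3 N/mm. As the cover goes down its ribs meet both clips' noses about 15 mm above home, push them out by 2 to 4 mm and pass them at 8 to 4 mm above home; then the push suddenly falls and the clips spring back over the ribs. The snap takes about 10 to 17 N in all.
- clip_b (a joint): The same for the clip at the dock's -x end.
- clip_a_nose (a point): Centre of the rounded nose of clip_a (radius 5 mm, 42 mm long along the dock's y), in the way of the cover's rib. At rest 53.5 mm from the dock's centre along its +x and 27.5 mm above the bench; the aluminium clip's top is 36.5 mm above the bench.
- clip_b_nose (a point): The same for clip_b, on the dock's -x side.
- mallet: Bystander: carver's round mallet lying down, steel head 52 mm diameter x 75 mm, wooden handle 130 mm towards -x. Origin on the bench below the axis, 20 mm inside the head from the handle's side.
- chisel: Bystander: flat steel chisel lying along its x, 165 mm long, 20 mm wide at most, 11 mm high. Origin below the middle of its shank, on the bench.
- offcut: Bystander: marble offcut 75 x 55 mm, 52 mm high. Origin: centre of its underside.

How it is judged:
By the outcome, as a careful person would: the job done as asked, in the order asked, and still so for the second after the job is handed in, while the arm keeps its last pose, push and grip.
It also fails if it takes over 67 s, if anything falls off the work surface, if the arm or the gripper's body presses on something with over 40 N, if the wrist force passes 120 N, or if a joint passes its speed limit or range.

## Working session

There is one attempt and no reset: what is moved stays moved. The work goes in short steps, Python scripts to look and compute and a tool call to move; the robot and the scene stay as the last step left them, time stands still between calls to the robot, and variables do not carry over. Pictures are saved under pics/ and viewed, on a budget of 10 in all, crops included, one or two more only if the job needs it, and the job is handed in when it is done.

Besides the shell and the picture viewer there is one more tool, called after ">>>" as name(argument=value, ...) on one line, values as JSON. send_rows: Moves the arm, as the interface text tells. Its arguments: {"type":"object","properties":{"motion":{"type":"array"}},"required":["motion"]}

```bash
mkdir -p pics; python3 - <<'E'
from workcell import ctrl
import cv2,numpy as np
for n in("scene","top"):
    cv2.imwrite(f"pics/{n}0.png",ctrl.snapshot(n)); i=ctrl.camera_info(n); print(n,i)
print(ctrl.camera_info("wrist")); print(ctrl.read_state())
E
```

```text
scene {'K': array([[557.1808599 ,   0.        , 319.9384651 ],
       [  0.        , 557.1808599 , 238.23853726],
       [  0.        ,   0.        ,   1.        ]]), 'eye': array([1.42464006, 0.01211528, 0.81761571]), 'orientation': array([ 0.64426393,  0.65588416, -0.28073798, -0.27554698])}
top {'K': array([[491.79817351,   0.        , 297.77407939],
       [  0.        , 491.79817351, 237.93968556],
       [  0.        ,   0.        ,   1.        ]]), 'eye': array([0.38717899, 0.01762442, 1.06476647]), 'orientation': array([-0.7002222 ,  0.70665594, -0.0739432 ,  0.06970408])}
{'K': array([[371.64829954,   0.        , 314.71785927],
       [  0.        , 371.64829954, 237.5814874 ],
       [  0.        ,   0.        ,   1.        ]]), 'eye': array([0.20870862, 0.5939537 , 0.37398463]), 'orientation': array([0.83989117, 0.52016307, 0.08130169, 0.13192137])}
{'t': 0.1, 'joint_positions': array([ 1.01350338e+00,  4.94124342e-01,  1.34608277e+00, -4.11813613e-06,
        1.30252828e+00, -9.54894213e-02]), 'qd': array([-0.00021321, -0.0019354 , -0.00255287, -0.0001591 ,  0.00123795,
       -0.00036423]), 'joint_efforts': array([ 2.08747544e-03, -8.83585882e+01, -3.84561002e+01, -6.92812455e-05,
        5.14919477e-03,  5.84284339e-05]), 'tcp_pos': array([0.27833181, 0.55931476, 0.30335319]), 'tcp_rot': array([ 2.28854879e-01,  9.73460383e-01, -5.41842077e-04, -1.81316502e-04]), 'wrist_force': array([-0.23449578, -0.64960603,  0.46674123]), 'torque': array([-0.06070055,  0.00829084, -0.08507217]), 'grip_width': 0.9984490128252167}
```

View pics/top0.png

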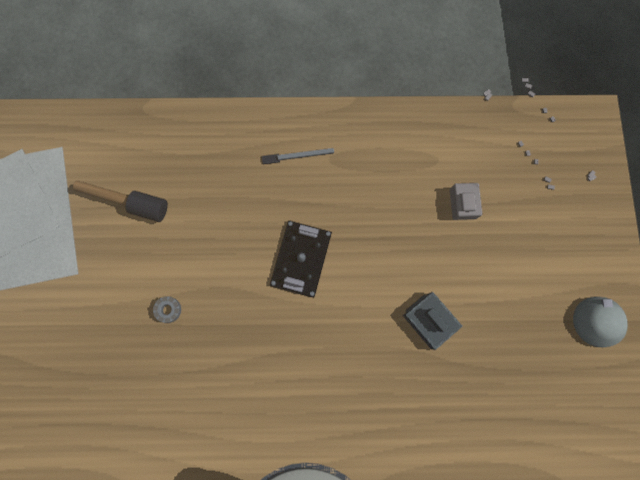

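View pics/scene0.png

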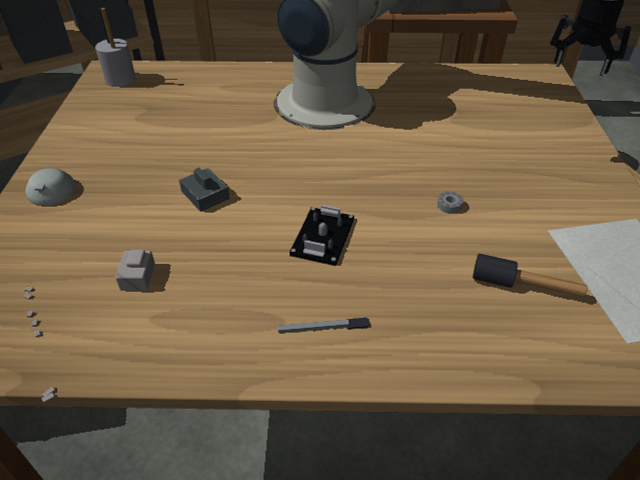

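The top view shows the dock at (301,258), the wheel at (167,310) and the cover at (433,321). The cover's ridge runs roughly from (418,308) to (448,335).

```bash
cat > h.py <<'E'
from workcell import ctrl
import cv2,numpy as np
from scipy.spatial.transform import Rotation as R
def ray(n,i,uv):
    K=i["K"];a=(np.array(uv,float)-K[:2,2])/[K[0,0],K[1,1]]
    if n=="wrist":
        r=np.hypot(*a);d=np.r_[a/max(r,1e-9)*np.sin(r),np.cos(r)]
    else: d=np.r_[a,1]
    return R.from_quat(i["orientation"]).apply(d)
def px2w(n,i,uv,z):
    d=ray(n,i,uv);e=np.array(i["eye"]);return e+d*(z-e[2])/d[2]
def w2px(n,i,p):
    c=R.from_quat(i["orientation"]).inv().apply(np.array(p)-i["eye"]);K=i["K"]
    if n=="wrist":
        t=np.arctan2(np.hypot(*c[:2]),c[2]);a=c[:2]/np.hypot(*c[:2])*t
    else:a=c[:2]/c[2]
    return a*[K[0,0],K[1,1]]+K[:2,2]
def tool(p,s=None):  # world TCP target -> shift in cm along tool axes
    s=s or ctrl.read_state();return R.from_quat(s["tcp_rot"]).inv().apply(np.array(p)-s["tcp_pos"])*100
def yaw(s=None):  # direction of tool y in world, deg
    s=s or ctrl.read_state();y=R.from_quat(s["tcp_rot"]).apply([0,1,0]);return np.degrees(np.arctan2(y[1],y[0]))
E
python3 - <<'E'
from h import *
np.set_printoptions(precision=4,suppress=True)
i=ctrl.camera_info("top")
w=px2w("top",i,(167,310),.015);print("wheel",w)
for n,uv,z in[("tip",(301,258),.038),("clip1",(309,230.5),.036),("clip2",(293.5,284),.036),("ridge1",(419,308),.062),("ridge2",(441,331),.062),("cov",(433,321),.034)]:print(n,px2w("top",i,uv,z))
print(yaw(),tool([w[0],w[1],.25]))
print([np.round(R.from_quat(ctrl.read_state()["tcp_rot"]).as_matrix(),3)])
E
```

```text
wheel [0.4507 0.288  0.015 ]
tip [0.5557 0.004  0.038 ]
clip1 [ 0.6155 -0.0138  0.036 ]
clip2 [0.501  0.0203 0.036 ]
ridge1 [ 0.4471 -0.2335  0.062 ]
ridge2 [ 0.4009 -0.275   0.062 ]
cov [ 0.4218 -0.268   0.034 ]
63.54067285652219 [-27.5199 -16.6      5.3513]
[array([[-0.895,  0.446, -0.001],
       [ 0.446,  0.895, -0.001],
       [ 0.   , -0.001, -1.   ]])]
```

>>> send_rows(motion=[{"linear":[-5,-3,1],"roll":-0.1,"gripper":-1},{"linear":[-10,-6,2],"roll":-0.17,"gripper":-1},{"linear":[-15,-9,3],"roll":-0.17,"gripper":-1},{"linear":[-20,-12,4],"roll":-0.17,"gripper":-1},{"linear":[-24.5,-14.5,5],"roll":-0.17,"gripper":-1},{"linear":[-27.5,-16.6,6],"roll":-0.17,"gripper":-1},{"linear":[-27.5,-16.6,6],"roll":-0.17,"gripper":-1}])

```text
t: 0.98
tcp_pos: [0.4512, 0.286, 0.2427]
tcp_rot: [0.147, 0.989, -0.001, -0.001]
wrist_force: [-0.3, 0.4, 0.3]
grip_width: 1.002
```

```bash
python3 - <<'E'
from h import *
s=ctrl.read_state();i=ctrl.camera_info("wrist");im=ctrl.snapshot("wrist");cv2.imwrite("pics/w1.png",im)
import pickle;pickle.dump(i,open("w1.pkl","wb"))
print(s["t"],s["tcp_pos"],yaw(),np.abs(s["qd"]).max(),w2px("wrist",i,[.4507,.288,.02]))
E
```

```text
0.975 [0.45123511 0.28600016 0.24267882] 73.15838280133218 0.05186341214564703 [317.66891126 217.30085989]
```

View pics/w1.png

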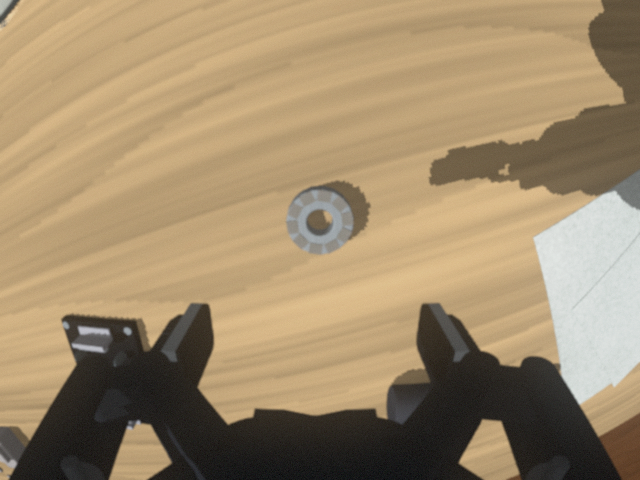

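The wheel's upper face is centred at about (319.5,220), close to the prediction of (317.7,217.3). The jaws are fully open and clear of it.

```bash
python3 - <<'E'
from h import *
import pickle;i=pickle.load(open("w1.pkl","rb"))
im=cv2.imread("pics/w1.png");c=im[170:270,270:370].astype(int)
m=((c.max(2)-c.min(2))<28)&(c.max(2)>70);m=m.astype(np.uint8)
n,l,st,ce=cv2.connectedComponentsWithStats(m);k=1+st[1:,4].argmax();cs,_=cv2.findContours((l==k).astype(np.uint8),0,2);e=cv2.fitEllipse(max(cs,key=len));print(st[k],e)
for uv in[(319.5,220),(e[0][0]+270,e[0][1]+170)]:
    w=px2w("wrist",i,uv,.019);print(w,tool([w[0],w[1],.12]),tool([w[0],w[1],.07]))
for z in(0,.01):  # where pads: pixel 195..443 apart at row ~305
    pass
E
```

```text
[  16   16   68   68 3243] ((49.81925582885742, 49.577449798583984), (66.47813415527344, 67.03181457519531), 19.62954330444336)
[0.45357759 0.28870656 0.019     ] [-0.24035119  0.24182842 12.30892974] [-0.24620922  0.25040626 17.30891895]
[0.45330973 0.28906015 0.019     ] [-0.20446904  0.26791013 12.30892704] [-0.21032707  0.27648798 17.30891625]
```

>>> send_rows(motion=[{"linear":[-0.2,0.2,5],"roll":0,"gripper":-1},{"linear":[-0.2,0.3,10],"roll":0,"gripper":-1},{"linear":[-0.2,0.3,14],"roll":0,"gripper":-1},{"linear":[-0.2,0.3,16.2],"roll":0,"gripper":-1},{"linear":[-0.2,0.3,17.2],"roll":0,"gripper":-1},{"linear":[-0.2,0.3,17.3],"roll":0,"gripper":-1},{"linear":[-0.2,0.3,17.3],"roll":0,"gripper":-1}])

```text
t: 1.9
tcp_pos: [0.4536, 0.2897, 0.071]
tcp_rot: [0.146, 0.989, -0.0, -0.0]
wrist_force: [-0.0, -0.6, 0.2]
grip_width: 0.996
```

>>> send_rows(motion=[{"linear":[0,0,0],"roll":0,"gripper":1},{"linear":[0,0,0],"roll":0,"gripper":1},{"linear":[0,0,0],"roll":0,"gripper":1},{"linear":[0,0,0],"roll":0,"gripper":1},{"linear":[0,0,0],"roll":0,"gripper":1},{"linear":[0,0,0],"roll":0,"gripper":1}])

```text
t: 2.65
tcp_pos: [0.4539, 0.2899, 0.0722]
tcp_rot: [0.146, 0.989, 0.0, 0.001]
wrist_force: [-3.1, -0.8, 21.0]
grip_width: 0.632
```

```bash
python3 - <<'E'
from h import *
s=ctrl.read_state();print(s["t"],s["tcp_pos"],yaw(),s["wrist_force"],s["grip_width"]*85)
i=ctrl.camera_info("wrist");cv2.imwrite("pics/w2.png",ctrl.snapshot("wrist"))
E
```

```text
2.65 [0.45393212 0.28993317 0.07223317] 73.18700855160394 [-3.05464135 -0.76848623 21.02594743] 53.72032628668387
```

View pics/w2.png

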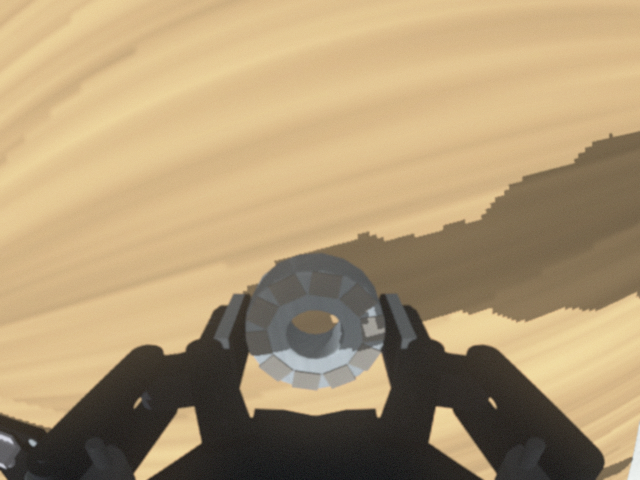

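The jaws hold the wheel across its diameter; it appears at x 247–384. The fingertips just touch the bench. Next I lift it and look at the dock from close up.

>>> send_rows(motion=[{"linear":[0,0,-4],"roll":0,"gripper":1},{"linear":[-1,-1,-9],"roll":0,"gripper":1},{"linear":[-4,-4.4,-13],"roll":0,"gripper":1},{"linear":[-8,-8.9,-15],"roll":0,"gripper":1},{"linear":[-12,-13.3,-17],"roll":0,"gripper":1},{"linear":[-16,-17.7,-17.8],"roll":0,"gripper":1},{"linear":[-19.5,-21.6,-17.8],"roll":0,"gripper":1},{"linear":[-22,-24.4,-17.8],"roll":0,"gripper":1},{"linear":[-22,-24.4,-17.8],"roll":0,"gripper":1},{"linear":[-22,-24.4,-17.8],"roll":0,"gripper":1}])

```text
t: 3.95
tcp_pos: [0.5933, -0.0069, 0.2503]
tcp_rot: [0.146, 0.989, 0.0, 0.0]
wrist_force: [-0.1, 0.2, -2.2]
grip_width: 0.63
```

```bash
python3 - <<'E'
from h import *
import pickle
s=ctrl.read_state();print(s["t"],s["tcp_pos"],yaw(),s["wrist_force"],s["grip_width"]*85)
i=ctrl.camera_info("wrist");im=ctrl.snapshot("wrist");cv2.imwrite("pics/w3.png",im);pickle.dump(i,open("w3.pkl","wb"))
cv2.imwrite("pics/w3c.png",cv2.resize(im[60:360,180:480],None,fx=2,fy=2,interpolation=cv2.INTER_CUBIC))
E
```

```text
3.95 [ 0.5932508  -0.00691808  0.25028505] 73.16948410392776 [-0.1376141   0.23814313 -2.24884723] 53.54408167146638
```

View pics/w3c.png

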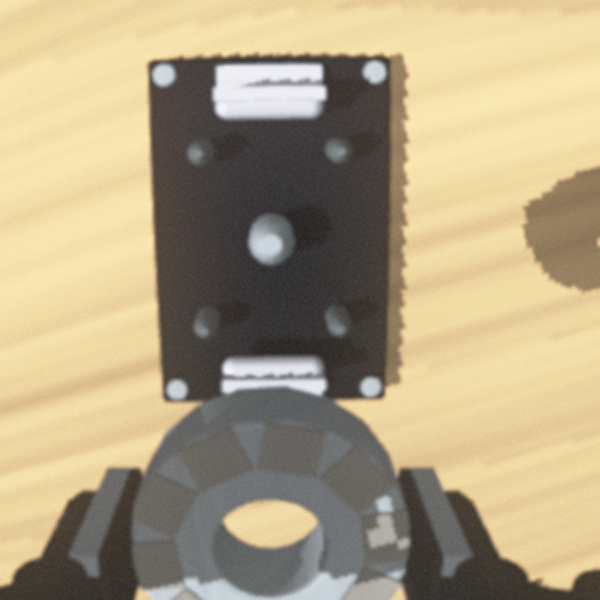

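The wheel is held. In the crop the dock shows clearly, with the spindle tip at (268,244), screws at (163,75), (375,71), (371,387) and (177,389), and plate corners at (149,61), (389,57), (383,399) and (165,401).

```bash
python3 - <<'E'
from h import *
import pickle;i=pickle.load(open("w3.pkl","rb"));np.set_printoptions(precision=4,suppress=True)
f=lambda u,z:px2w("wrist",i,(u[0]/2+180-.25,u[1]/2+60-.25),z)[:2]
for q in([(163,75),(375,71),(371,387),(177,389)],[(149,61),(389,57),(383,399),(165,401)]):
    P=np.array([f(u,.0125) for u in q]);x=(P[0]+P[1]-P[2]-P[3])/2;y=(P[0]+P[3]-P[1]-P[2])/2
    print(P.mean(0),np.hypot(*x),np.hypot(*y),[np.degrees(np.arctan2(v[1],v[0])) for v in(x,y)])
c=f((268,244),.038);print("tip",c)
st=[f(u,.033) for u in[(197,150),(336,148),(338,316),(205,319)]];print("studs",np.mean(st,0))
for p in(c,P.mean(0)):print(tool([*p,.13]),tool([*p,.084]))
E
```

```text
[0.5632 0.0029] 0.1364622223978742 0.08647604986591252 [np.float64(164.089661872181), np.float64(-105.98463284273697)]
[0.5631 0.0029] 0.14834163494479782 0.09793719684788751 [np.float64(164.0220580563889), np.float64(-106.08255521019159)]
tip [0.5626 0.0015]
studs [0.5599 0.0028]
[ 3.1612 -0.1183 12.0338] [ 3.163  -0.1202 16.6338]
[ 3.1612  0.0298 12.0338] [ 3.1629  0.0279 16.6338]
```

>>> send_rows(motion=[{"linear":[2,0,4],"roll":-0.014,"gripper":1},{"linear":[3.16,-0.05,8],"roll":-0.014,"gripper":1},{"linear":[3.16,-0.05,11.5],"roll":-0.014,"gripper":1},{"linear":[3.16,-0.05,12.4],"roll":-0.014,"gripper":1},{"linear":[3.16,-0.05,12.4],"roll":-0.014,"gripper":1},{"linear":[3.16,-0.05,12.4],"roll":-0.014,"gripper":1}])

```text
t: 4.75
tcp_pos: [0.5636, 0.0023, 0.1277]
tcp_rot: [0.139, 0.99, 0.0, 0.001]
wrist_force: [0.2, 0.8, -1.4]
grip_width: 0.628
```

```bash
python3 - <<'E'
from h import *
import pickle
s=ctrl.read_state();print(s["t"],s["tcp_pos"],yaw(),s["wrist_force"])
i=ctrl.camera_info("wrist");im=ctrl.snapshot("wrist");cv2.imwrite("pics/w4.png",im);pickle.dump(i,open("w4.pkl","wb"))
p=s["tcp_pos"];z=p[2]-.0722
for q in([*p[:2],z+.02],[*p[:2],z],[*p[:2],.038]):print(w2px("wrist",i,q)*2-[360,320])
cv2.imwrite("pics/w4c.png",cv2.resize(im[160:460,180:480],None,fx=2,fy=2,interpolation=cv2.INTER_CUBIC))
E
```

```text
4.75 [0.56359901 0.00230909 0.12767151] 74.03288950827955 [ 0.16420304  0.82359717 -1.40126025]
[270.17836639 342.94555229]
[270.00131317 293.83494279]
[269.87502687 258.83826487]
```

View pics/w4c.png

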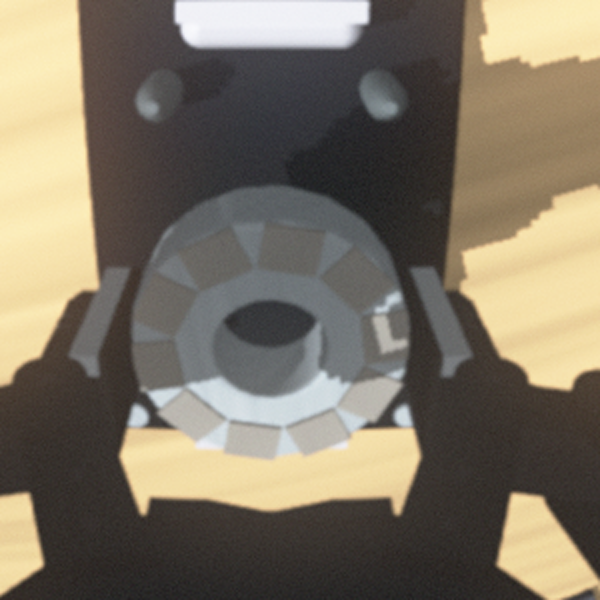

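```bash
python3 - <<'E'
from h import *
import pickle;i=pickle.load(open("w4.pkl","rb"))
s=ctrl.read_state();p=s["tcp_pos"]
for c in([p[0],p[1]],[.5580,.0035]):
  a=np.radians(164.05);x=np.array([np.cos(a),np.sin(a)]);y=np.array([-x[1],x[0]])
  for q,z in[((.0355,.0275),.033),((.0355,-.0275),.033),((.0355,.0275),.012),((.0355,-.0275),.012),((.0485,0),.0275),((-.0685,.0435),.0125),((-.0685,-.0435),.0125)]:
    print(q,np.round(w2px("wrist",i,[*(c+x*q[0]+y*q[1]),z])*2-[360,320],1))
E
```

```text
(0.0355, 0.0275) [150.4 109.6]
(0.0355, -0.0275) [388.3 109.4]
(0.0355, 0.0275) [162.8  89.3]
(0.0355, -0.0275) [375.8  89.1]
(0.0485, 0) [269.4  49.1]
(-0.0685, 0.0435) [131.4 415.7]
(-0.0685, -0.0435) [407.5 415.5]
(0.0355, 0.0275) [148.1  85.5]
(0.0355, -0.0275) [388.1  85.3]
(0.0355, 0.0275) [160.9  67.6]
(0.0355, -0.0275) [375.4  67.5]
(0.0485, 0) [268.   24.8]
(-0.0685, 0.0435) [128.7 401.5]
(-0.0685, -0.0435) [408.3 401.3]
```

The wheel's top face is centred at (271,340) against a predicted (270,343). The studs at (148,107) and (397,106) and the clip edge at row 47 match the predicted dock pose within about 1 mm, so I am lowering the wheel.

>>> send_rows(motion=[{"linear":[0,0,1.2],"roll":0,"gripper":1},{"linear":[0,0,2],"roll":0,"gripper":1},{"linear":[0,0,2.5],"roll":0,"gripper":1},{"linear":[0,0,2.8],"roll":0,"gripper":1},{"linear":[0,0,2.8],"roll":0,"gripper":1}])

```text
t: 5.42
tcp_pos: [0.5633, 0.0023, 0.0993]
tcp_rot: [0.139, 0.99, 0.0, 0.001]
wrist_force: [-2.5, 0.9, -3.7]
grip_width: 0.631
```

>>> send_rows(motion=[{"linear":[0,0,0.5],"roll":0,"gripper":1},{"linear":[0,0,0.9],"roll":0,"gripper":1},{"linear":[0,0,1.2],"roll":0,"gripper":1},{"linear":[0,0,1.4],"roll":0,"gripper":1},{"linear":[0,0,1.5],"roll":0,"gripper":1},{"linear":[0,0,1.5],"roll":0,"gripper":1}])

```text
t: 6.18
tcp_pos: [0.5633, 0.0023, 0.0844]
tcp_rot: [0.139, 0.99, 0.0, 0.001]
wrist_force: [-3.7, 0.4, 1.2]
grip_width: 0.63
```

>>> send_rows(motion=[{"linear":[0,0,0],"roll":0,"gripper":-1},{"linear":[0,0,0],"roll":0,"gripper":-1},{"linear":[0,0,0],"roll":0,"gripper":-1},{"linear":[0,0,0],"roll":0,"gripper":-1},{"linear":[0,0,-2],"roll":0,"gripper":-1},{"linear":[0,0,-5],"roll":0,"gripper":-1},{"linear":[0,0,-10],"roll":0,"gripper":-1},{"linear":[0,0,-15],"roll":0,"gripper":-1},{"linear":[0,0,-16.6],"roll":0,"gripper":-1}])

```text
t: 7.3
tcp_pos: [0.5639, 0.0022, 0.2534]
tcp_rot: [0.139, 0.99, 0.0, 0.003]
wrist_force: [-0.3, -1.6, -0.3]
grip_width: 0.995
```

```bash
python3 - <<'E'
from h import *
s=ctrl.read_state();print(s["t"],s["tcp_pos"],yaw(),s["wrist_force"],s["joint_positions"],tool([.427,-.254,.26]))
i=ctrl.camera_info("wrist");im=ctrl.snapshot("wrist");cv2.imwrite("pics/w5.png",im)
import pickle;pickle.dump(i,open("w5.pkl","wb"))
E
```

```text
7.3 [0.56389087 0.00219088 0.2533747 ] 74.02812641522614 [-0.26779822 -1.59001422 -0.34981094] [-1.02176856e-01  4.61505254e-01  1.56449663e+00  4.07427047e-04
  1.10968629e+00 -1.39438759e+00] [  6.10702084 -28.39592282  -0.73730332]
```

View pics/w5.png

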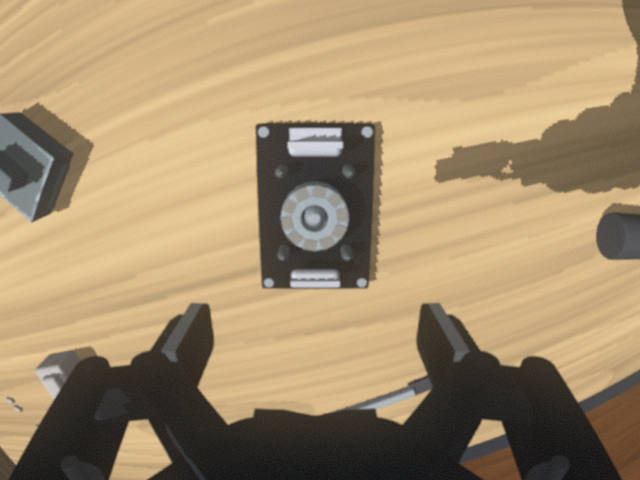

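The wheel lies flat on the plate with the spindle showing through its bore. The dock screws are at (263.5,131.5), (367,131.5), (361.5,283) and (269,283). Next is the cover.

>>> send_rows(motion=[{"linear":[1,-4,-0.7],"roll":-0.17,"gripper":-1},{"linear":[2,-9,-0.7],"roll":-0.34,"gripper":-1},{"linear":[3,-14,-0.7],"roll":-0.51,"gripper":-1},{"linear":[4,-19,-0.7],"roll":-0.68,"gripper":-1},{"linear":[5.2,-24,-0.7],"roll":-0.85,"gripper":-1},{"linear":[6.1,-28.4,-0.7],"roll":-1.01,"gripper":-1},{"linear":[6.1,-28.4,-0.7],"roll":-1.01,"gripper":-1},{"linear":[6.1,-28.4,-0.7],"roll":-1.01,"gripper":-1}])

```text
t: 8.35
tcp_pos: [0.4269, -0.2538, 0.2591]
tcp_rot: [-0.356, 0.934, -0.0, 0.002]
wrist_force: [0.4, 0.1, 0.7]
grip_width: 1.002
```

```bash
python3 - <<'E'
from h import *
import pickle;np.set_printoptions(precision=4,suppress=True)
i=pickle.load(open("w5.pkl","rb"))
P=np.array([px2w("wrist",i,u,.0125)[:2] for u in[(263.5,131.5),(367,131.5),(361.5,283),(269,283)]]);x=(P[0]+P[1]-P[2]-P[3])/2;y=(P[0]+P[3]-P[1]-P[2])/2
print("dock",P.mean(0),np.hypot(*x),np.hypot(*y),[np.degrees(np.arctan2(v[1],v[0])) for v in(x,y)],px2w("wrist",i,(314.5,217),.032))
s=ctrl.read_state();print(s["t"],s["tcp_pos"],yaw(),s["wrist_force"],s["joint_positions"])
i=ctrl.camera_info("wrist");im=ctrl.snapshot("wrist");cv2.imwrite("pics/w6.png",im);pickle.dump(i,open("w6.pkl","wb"))
cv2.imwrite("pics/w6c.png",cv2.resize(im[80:380,180:480],None,fx=2,fy=2,interpolation=cv2.INTER_CUBIC))
E
```

```text
dock [0.5637 0.003 ] 0.13713296373994455 0.08590912764053646 [np.float64(164.04481929641153), np.float64(-105.99612857165998)] [0.5638 0.0022 0.032 ]
8.35 [ 0.4269 -0.2538  0.2591] 131.74964415376084 [0.3681 0.0773 0.6594] [-0.6587  0.3687  1.7155  0.0043  1.054  -2.9603]
```

View pics/w6c.png

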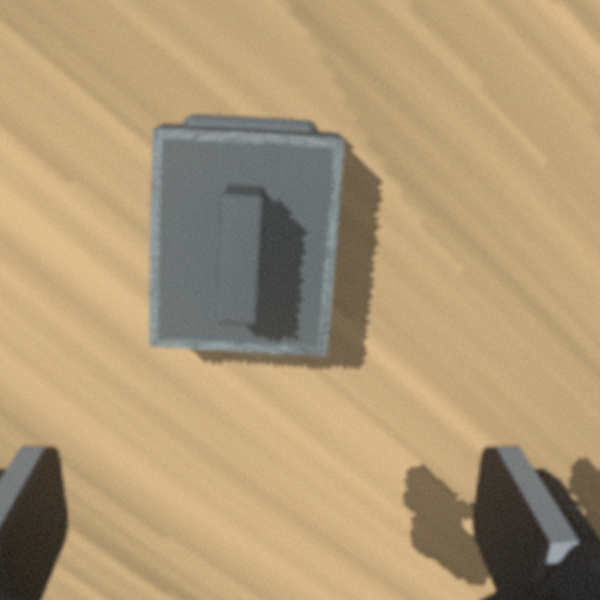

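The cover's roof corners in the crop are (156,130), (343,137), (327,354) and (152,345). The ridge top corners are (222,193), (263,193), (257,324) and (219,323).

```bash
python3 - <<'E'
from h import *
import pickle;i=pickle.load(open("w6.pkl","rb"));np.set_printoptions(precision=4,suppress=True)
f=lambda u,z:px2w("wrist",i,(u[0]/2+180-.25,u[1]/2+80-.25),z)[:2]
for q,z in(([(156,130),(343,137),(327,354),(152,345)],.034),([(222,193),(263,193),(257,324),(219,323)],.062)):
    P=np.array([f(u,z) for u in q]);x=(P[0]+P[1]-P[2]-P[3])/2;y=(P[0]+P[3]-P[1]-P[2])/2;c=P.mean(0)
    print(c,np.hypot(*x),np.hypot(*y),[np.degrees(np.arctan2(v[1],v[0])) for v in(x,y)],tool([*c,.105]))
print(yaw())
E
```

```text
[ 0.4255 -0.271 ] 0.09131446942028658 0.07455080644206892 [np.float64(-141.31582345668886), np.float64(-50.96407611898592)] [ 1.3635 -1.1514 15.4266]
[ 0.4253 -0.2716] 0.04995396943111447 0.014668643130057755 [np.float64(-140.77029013151034), np.float64(-49.10381312081675)] [ 1.4197 -1.1859 15.4265]
131.8064643213131
```

>>> send_rows(motion=[{"linear":[1,-0.8,4],"roll":0.05,"gripper":-1},{"linear":[1.39,-1.17,9],"roll":0.05,"gripper":-1},{"linear":[1.39,-1.17,13],"roll":0.05,"gripper":-1},{"linear":[1.39,-1.17,14.6],"roll":0.05,"gripper":-1},{"linear":[1.39,-1.17,14.9],"roll":0.05,"gripper":-1},{"linear":[1.39,-1.17,14.9],"roll":0.05,"gripper":-1},{"linear":[1.39,-1.17,14.9],"roll":0.05,"gripper":-1}])

```text
t: 9.28
tcp_pos: [0.4259, -0.2713, 0.1111]
tcp_rot: [-0.333, 0.943, -0.001, 0.003]
wrist_force: [0.6, -0.5, 0.8]
grip_width: 0.997
```

>>> send_rows(motion=[{"linear":[0,0,0],"roll":0,"gripper":1},{"linear":[0,0,0],"roll":0,"gripper":1},{"linear":[0,0,0],"roll":0,"gripper":1},{"linear":[0,0,0],"roll":0,"gripper":1},{"linear":[0,0,0],"roll":0,"gripper":1},{"linear":[0,0,0],"roll":0,"gripper":1},{"linear":[0,0,0],"roll":0,"gripper":1},{"linear":[0,0,0],"roll":0,"gripper":1},{"linear":[0,0,0],"roll":0,"gripper":1}])

```text
t: 10.4
tcp_pos: [0.4259, -0.2713, 0.1113]
tcp_rot: [-0.333, 0.943, -0.001, 0.003]
wrist_force: [-0.9, -0.0, 6.5]
grip_width: 0.172
```

```bash
python3 - <<'E'
from h import *
import pickle
s=ctrl.read_state();print(s["t"],s["tcp_pos"],yaw(),s["wrist_force"],s["grip_width"]*85,s["joint_positions"][5])
i=ctrl.camera_info("wrist");im=ctrl.snapshot("wrist");cv2.imwrite("pics/w7.png",im);pickle.dump(i,open("w7.pkl","wb"))
E
```

```text
10.4 [ 0.42587517 -0.27132604  0.11130037] 128.9421899931054 [-0.93893418 -0.02753829  6.52716554] 14.61124623470191 -2.9427876910981046
```

View pics/w7.png

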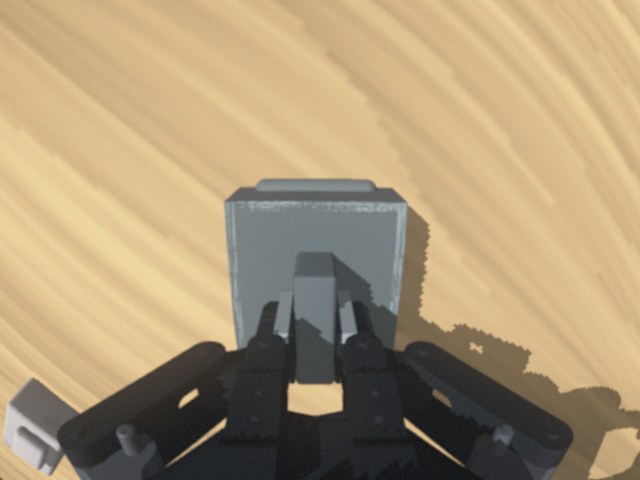

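```bash
python3 - <<'E'
from h import *
import pickle;i=pickle.load(open("w7.pkl","rb"));np.set_printoptions(precision=4,suppress=True)
s=ctrl.read_state();M=R.from_quat(s["tcp_rot"])
for u in[(226,201.5),(408,202)]:print(M.inv().apply(px2w("wrist",i,u,.034)-s["tcp_pos"])*1000)
for u in[(296,253),(336,253)]:print("ridge",M.inv().apply(px2w("wrist",i,u,.062)-s["tcp_pos"])*1000)
d=[.5634,.0026]
print(tool([*d,.30]),tool([*d,.16]),np.radians(128.94-74.03))
E
```

```text
[ 46.3052 -37.3197  77.23  ]
[46.1977 38.0672 76.9055]
ridge [34.0709 -6.9891 49.1586]
ridge [34.093   6.7546 49.0992]
[-28.0039  12.5818 -18.7879] [-27.9353  12.6421  -4.7882] 0.9583602922700863
```

>>> send_rows(motion=[{"linear":[0,0,-3],"roll":0,"gripper":1},{"linear":[-1,0.5,-7],"roll":0.05,"gripper":1},{"linear":[-5,2.3,-9],"roll":0.2,"gripper":1},{"linear":[-10,4.5,-9],"roll":0.36,"gripper":1},{"linear":[-15,6.8,-9],"roll":0.52,"gripper":1},{"linear":[-20,9,-9],"roll":0.68,"gripper":1},{"linear":[-24.5,11,-9],"roll":0.84,"gripper":1},{"linear":[-28,12.6,-9],"roll":0.958,"gripper":1},{"linear":[-28,12.6,-9],"roll":0.958,"gripper":1},{"linear":[-28,12.6,-9],"roll":0.958,"gripper":1}])

```text
t: 11.7
tcp_pos: [0.5635, 0.0026, 0.2018]
tcp_rot: [0.138, 0.99, 0.0, 0.003]
wrist_force: [0.3, -0.7, -1.5]
grip_width: 0.174
```

```bash
python3 - <<'E'
from h import *
import pickle
s=ctrl.read_state();print(s["t"],s["tcp_pos"],yaw(),s["wrist_force"],s["grip_width"]*85,tool([.5634,.0026,.16]))
i=ctrl.camera_info("wrist");im=ctrl.snapshot("wrist");cv2.imwrite("pics/w8.png",im);pickle.dump(i,open("w8.pkl","wb"))
a=np.radians(164.04);x=np.array([np.cos(a),np.sin(a)]);y=np.array([-x[1],x[0]])
for q,z in[((.0685,.0435),.0125),((.0685,-.0435),.0125)]:print(w2px("wrist",i,[*(np.array([.5634,.0026])+x*q[0]+y*q[1]),z]))
E
```

```text
11.7 [0.56347924 0.00256857 0.20184732] 74.13361877783473 [ 0.3129264  -0.71782369 -1.51192625] 14.797271995669355 [ 0.0317121  -0.00421782  4.18461879]
[252.27379817 134.41431212]
[377.23429873 134.60121393]
```

View pics/w8.png

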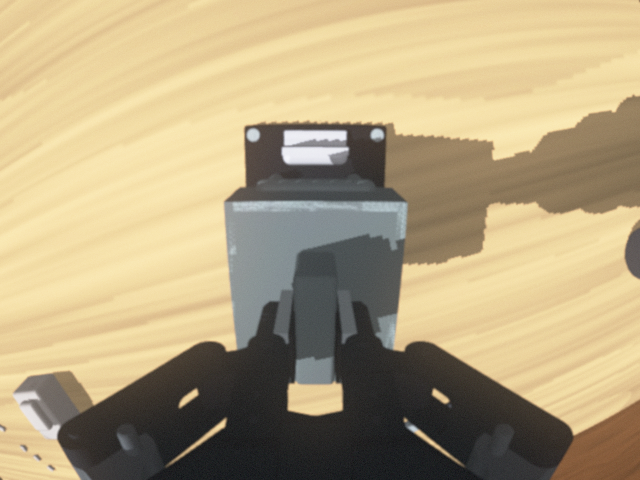

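The screws at (252,135) and (376.5,135) match the prediction within half a pixel, and the cover sits square in the jaws. I am lowering it to just above the studs.

>>> send_rows(motion=[{"linear":[0,0,2],"roll":0,"gripper":1},{"linear":[0,0,4],"roll":0,"gripper":1},{"linear":[0,0,5.2],"roll":0,"gripper":1},{"linear":[0,0,5.5],"roll":0,"gripper":1},{"linear":[0,0,5.7],"roll":0,"gripper":1},{"linear":[0,0,5.9],"roll":0,"gripper":1},{"linear":[0,0,6.1],"roll":0,"gripper":1},{"linear":[0,0,6.1],"roll":0,"gripper":1}])

```text
t: 12.75
tcp_pos: [0.5638, 0.0022, 0.141]
tcp_rot: [0.138, 0.99, 0.0, 0.003]
wrist_force: [-0.3, 0.8, -1.3]
grip_width: 0.173
```

>>> send_rows(motion=[{"linear":[0,0,0.2],"roll":0,"gripper":1},{"linear":[0,0,0.4],"roll":0,"gripper":1},{"linear":[0,0,0.6],"roll":0,"gripper":1},{"linear":[0,0,0.6],"roll":0,"gripper":1}])

```text
t: 13.25
tcp_pos: [0.5633, 0.0023, 0.1352]
tcp_rot: [0.138, 0.99, 0.0, 0.003]
wrist_force: [-4.3, 1.8, 8.0]
grip_width: 0.175
```

>>> send_rows(motion=[{"linear":[0.05,0,0.1],"roll":0,"gripper":1},{"linear":[0.05,0,0.2],"roll":0,"gripper":1},{"linear":[0.05,0,0.3],"roll":0,"gripper":1},{"linear":[0.05,0,0.3],"roll":0,"gripper":1}])

```text
t: 13.75
tcp_pos: [0.5629, 0.0026, 0.1325]
tcp_rot: [0.138, 0.99, 0.0, 0.003]
wrist_force: [-2.2, 1.4, 6.3]
grip_width: 0.172
```

>>> send_rows(motion=[{"linear":[0.03,0,0.1],"roll":0,"gripper":1},{"linear":[0.03,0,0.2],"roll":0,"gripper":1},{"linear":[0.03,0,0.3],"roll":0,"gripper":1},{"linear":[0.03,0,0.3],"roll":0,"gripper":1}])

```text
t: 14.25
tcp_pos: [0.5626, 0.0027, 0.1295]
tcp_rot: [0.138, 0.99, 0.0, 0.003]
wrist_force: [-0.9, 0.3, 1.9]
grip_width: 0.173
```

>>> send_rows(motion=[{"linear":[0,0,0.15],"roll":0,"gripper":1},{"linear":[0,0,0.3],"roll":0,"gripper":1},{"linear":[0,0,0.45],"roll":0,"gripper":1},{"linear":[0,0,0.45],"roll":0,"gripper":1}])

```text
t: 14.75
tcp_pos: [0.5626, 0.0027, 0.1248]
tcp_rot: [0.138, 0.99, 0.0, 0.003]
wrist_force: [-0.4, 0.6, -0.7]
grip_width: 0.175
```

>>> send_rows(motion=[{"linear":[0,0,0.1],"roll":0,"gripper":1},{"linear":[0,0,0.18],"roll":0,"gripper":1},{"linear":[0,0,0.18],"roll":0,"gripper":1}])

```text
t: 15.12
tcp_pos: [0.5627, 0.0028, 0.1233]
tcp_rot: [0.138, 0.99, 0.0, 0.003]
wrist_force: [-1.3, 1.9, 6.5]
grip_width: 0.173
```

>>> send_rows(motion=[{"linear":[0,0,0.05],"roll":0,"gripper":1},{"linear":[0,0,0.05],"roll":0,"gripper":1},{"linear":[0,0,0.05],"roll":0,"gripper":1}])

```text
t: 15.5
tcp_pos: [0.5627, 0.0028, 0.1233]
tcp_rot: [0.138, 0.99, 0.0, 0.003]
wrist_force: [-2.6, 0.4, 9.4]
grip_width: 0.173
```

```bash
python3 - <<'E'
from h import *
print(ctrl.read_state()["wrist_force"],ctrl.read_state()["tcp_pos"])
a=ctrl.snapshot("wrist");b=ctrl.snapshot("scene")
cv2.imwrite("pics/end.png",np.hstack([cv2.resize(a[100:400,180:480],(400,400)),cv2.resize(b[170:290,260:380],(400,400),interpolation=cv2.INTER_CUBIC)]))
E
```

```text
[-2.60538966  0.40112274  9.42753603] [0.56271522 0.00279075 0.12331538]
```

View pics/end.png

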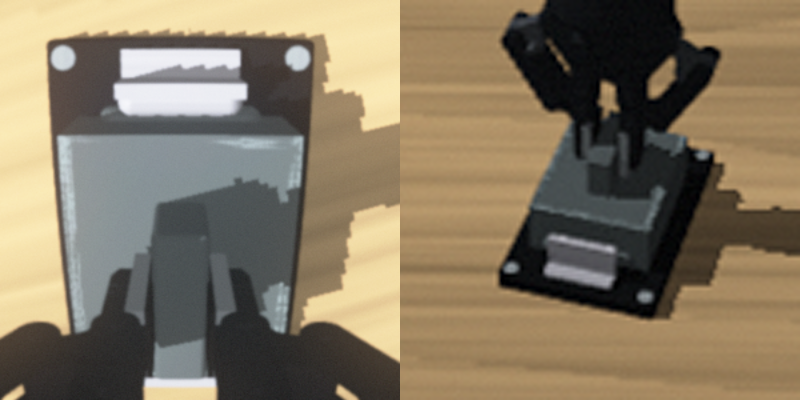

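The cover lies flat on the plate and the clip noses are over the ribs. I am raising the press to about 12 N.

>>> send_rows(motion=[{"linear":[0,0,0.065],"roll":0,"gripper":1},{"linear":[0,0,0.065],"roll":0,"gripper":1},{"linear":[0,0,0.065],"roll":0,"gripper":1},{"linear":[0,0,0.065],"roll":0,"gripper":1}])

```text
t: 16.1
tcp_pos: [0.5627, 0.0028, 0.1233]
tcp_rot: [0.138, 0.99, 0.0, 0.003]
wrist_force: [-4.0, 0.1, 12.8]
grip_width: 0.174
```

```bash
python3 -c "
from h import *
ctrl.snapshot('top');ctrl.snapshot('top');print(ctrl.read_state()['wrist_force']);print(ctrl.finish_job())"
```

```text
[-4.65146263  0.67601949 12.66972631]
the job is handed in; nothing more can be done
None
```

The wheel is on the spindle and the cover is clipped down over it. I handed the job in at about 16 s of the allowed 67 s, with the gripper still holding the cover and pressing.

- **Wheel:** I let go of it on the dock. The wrist picture taken afterwards showed it lying flat on the plate with the spindle through its bore.
- **Cover and clips:** The upward force reached about 8 N as the ribs met the clips. It then fell to nothing about 1.5 mm above home. The cover stopped at the home height, with the tool at 0.1233 m as expected. The last wrist and scene pictures show it level, with the clips over both ribs as far as they can be seen; the robot-side clip is hidden from view.
- **Press at hand-in:** The downward push was 12.7 N and steady. A sideways force of about 4.7 N remained, from a centring error of under 1 mm.
- **Mallet, chisel and marble offcut:** I did not touch them, and the arm stayed clear of them.
- **Disagreements:** My first estimate of the dock from the top camera was about 7 mm off the close wrist-camera measurement in x; I used the wrist value, and the fit confirmed it. The sampled forces peaked at 8 N, below the stated 10 to 17 N for the snap. The readings were half a second apart, so a higher peak may have fallen between them.
- **Pictures:** I viewed 11, one over the budget of 10.

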